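Seat the cartridge carrier in the inspection stage and latch it

ROBOT

A 6-joint arm with a two-finger parallel gripper is mounted at the origin on the work surface. World frame = base frame: x ahead of the robot, y to its left, z up, the work surface at z = 0. Lengths are in mm, angles in rad, forces in N, time in s.
With the tool pointing down it reaches from about 275 to 750 mm from the base axis. Payload 10.2 kg.
Tool frame: the origin (TCP) lies at the very end of the fingers, on their centre line; the grasp point (between the pads) lies 19 mm behind it; z points along the fingers, y is the line along which they close (so a half turn about z gives the same grasp; the last joint's range is limited). The gripper opens to 85 mm and grips with 20 to 120 N. Pads are 22 mm wide; open, the fingers measure 114 mm over their backs; the gripper's body (76 mm by 85 mm) begins 54 mm behind the grasp point. The pads swing forward as they close: fully open they stand 13 mm farther back than shut.
Start: joints at [1.031, 0.313, 1.498, -0, 1.331, -0.223], TCP at [163.565, 498.876, 231.294] pointing down, gripper open.
Joint ranges: [-2.94, 2.94], [-0.97, 2.17], [0.19, 2.56], [-1.23, 4.37], [0.02, 3.11], [-2.88, 2.88]. Speed limits (rad/s): [2.39, 2.39, 3.01, 3.14, 3.14, 3.14].

INTERFACE

Orientations are given as a unit quaternion [w, x, y, z].
In Python, from rig import ctrl gives the robot as it stands.
- The arm moves only by the shell command python3 -m inch 'ROWS' [OPENING] [FORCE]. ROWS is text: rows parted by semicolons, each of 6 numbers parted by spaces: the shift along the tool's x, y, z in mm, then the turn, a rotation vector about the tool's x, y, z in units of 6 degrees (1.0 is 6 degrees). A call has exactly 10 rows; each row shifts and turns the commanded pose from where the row before left it, along the tool's axes as they then stand; what a row does not reach is not made up. A row lasts 1/12 s, in which the tool goes at most 41.7 mm and 7.16 degrees, less where a joint would pass 70% of its speed; a pose out of reach is approached as far as the arm can. A call with a gripper value outside its range is refused whole. OPENING is the opening, from 0 (shut) to 1 (fully open), set as the call begins (- or left out, the last holds). The fingers move at their own pace and stop on an object; FORCE is the grip in N (left out, the last holds). Time passes only in rows, so rows that do not move let the fingers close, or fill a call up. It gives the time, the measured TCP pose, the force, the opening and the grip force at its end, in the units of the state.
- ctrl.sense(): the state, without advancing time (a new reading comes with each control period).
- ctrl.capture(name): name is "side" or "top" or "wrist"; returns a dict with "image" (384x512x3 uint8, red, green, blue), "intrinsics" (3x3 intrinsics, pixels), "rvec" (rotation vector, rad) and "tvec" (3), from world to camera coordinates, as OpenCV has them. Camera axes: x right, y down, z forward; pixel columns grow to the right and rows downward; lengths in mm; the calibration is good to about 2 mm. A picture is of the moment at which its call begins. There is no depth.
- ctrl.finish_job(): hands the job in; it is judged then, once.
The state is a dict: "time_s": time; "joints": joint angles; "dq": joint speeds; "tau": joint torques, N m; "eef_pos": TCP position; "ee_rot": TCP orientation; "force": force on the tool from outside, world axes, zero at the start; "wrist_torque": the same for the moment, N m; "grip_width": opening from 0.0 (shut) to 1.0 (fully open); "grip_force": force on a finger pad.
Only numpy, scipy, OpenCV 4.12 (cv2) and the standard library are available. Lean on these libraries where they do the work, as an engineer would, in place of code of your own. Each camera call takes 0.05 s, during which the arm holds its last target. There are 200 camera calls.

TASK

With the fingertips, push the cartridge carrier along its rails towards the inspection camera until you feel it drop into the locating notches and lie flat on the rails; then push the blue latch bar by its knob fully shut across the track behind it. Pushing is all it takes: do not grip the carrier by its lip, lift it or tip it up. Leave everything else on the bench where it is.

Things in the scene. Friction and masses are not known exactly. Their poses are not given: they have to be found in the camera images.
- stage: Fixed grey stage, base plate 420 x 215 x 10 mm with a straight track. Origin: on the table under the track's middle; x = along the track, the way the carrier must slide (towards the black camera, which stands past x = +190 mm, 0.32 m high); z up. Two steel rails at y = -38 and +38 mm, x = -210 to 210, top 30 mm above the table. y-negative side (robot's): latch; y-positive: shelf with spare cartridge, vial
- notch (a point): Midway between the far pair of orange notches, at rail-top height: x = +135 mm, y = 0, z = 30 mm in the stage's frame. Each rail has two notches, 15 mm long, 8 mm deep, at x = -15 and +135 mm. Guide walls run along both sides of the rails: inner faces 51.5 mm, outer faces 57.5 mm from the track's middle, top 44 mm above the table
- seat (a point): Point on the stage where the carrier's origin is when the carrier is seated: x = +65 mm, y = 0, z = 30 mm in the stage's frame; same axes as the stage
- carrier: Loose translucent board with five pale cartridges, 170 (x, along track) x 100 x 10 mm, 0.45 to 0.85 kg. Origin: centre of the plate's underside. Ribs under it at x = -80 and +70 mm (10 mm long, 6 mm high) ride on the rails (origin 36 mm above table) and drop into the notches (origin 30 mm, plate flat on rails, 2.5 mm play, stopped from sliding on). Starts 65 to 130 mm short; slides with 2 to 10 N
- push_face (a point): Centre of the carrier's flat upright trailing face, 85 mm behind its origin and 17 mm above the plate's underside: the face to push towards +x of the stage. The face is the plate's edge and a white lip flush with it, together 34 mm high and 94 mm wide; the lip is 12 mm thick
- latch (a joint): Angle (rad) of the blue latch bar about its upright pivot at x = -31, y = -69 mm in the stage's frame: 0 = parallel to the track, pointing to -x; grows as its free end swings in over the track; 1.571 = shut against its stop, across the track just behind the seated carrier's lip. Starts at -0.4 to 0.1, stays where left, about 1 N at the knob turns it. The lip blocks it until the carrier is seated
- latch_knob (a point): Middle of the black upright knob (14 mm diameter, top 81 mm above the table; this point 69 mm above the table) on the latch bar, 76 mm from the pivot. The bar is 12 mm wide, ends 10 mm past the knob, and spans 47 to 57 mm above the table; its pivot head rises to 60 mm
- spare_cartridge: Loose spare cartridge 80 x 20 x 10 mm lying on the stage's shelf; origin at the centre of its underside; leave alone
- vial: Loose small glass vial with a blue cap, 22 mm diameter, 45 mm high, standing on the stage's shelf; origin at the centre of its underside; leave alone
- wash_bottle: Loose clear wash bottle with a blue cap, 68 mm diameter, 160 mm high, on the table to the left; origin at the centre of its underside; leave alone
- swab_cup: Loose white cup, 70 mm diameter, 80 mm high, on the table to the left; origin at the centre of its underside; leave alone
- sample_jar: Loose amber jar with a white lid, 56 mm diameter, 60 mm high, on the table to the left; origin at the centre of its underside; leave alone
- probe: Loose steel probe with a blue grip, 120 x 14 x 8 mm, lying on the table between the robot and the stage, to the left; origin at the centre of its underside; leave alone

How it is judged:
By the outcome, as a careful person would: the job done as asked, in the order asked, and still so for the second after the job is handed in, with the robot touching nothing.
It also fails if it takes over 53 s, if anything falls off the work surface, if the arm or the gripper's body presses on something with over 40 N, if the wrist force passes 120 N, or if a joint passes its speed limit or range.

## Working session

There is one attempt and no reset: what is moved stays moved. The work goes in short steps, Python scripts to look and compute and a shell command to move; the robot and the scene stay as the last step left them, time stands still between calls to the robot, and variables do not carry over. Pictures are saved under pics/ and viewed, at most 10 in all, crops included, and the job is handed in when it is done.

```bash
mkdir -p pics; ls
python3 - <<'E'
from rig import ctrl
import cv2,pickle
d={}
for n in("top","side"):
    c=ctrl.capture(n);d[n]=c;cv2.imwrite(f"pics/{n}0.png",cv2.resize(c["image"][:,:,::-1],(768,576)))
    R=cv2.Rodrigues(c["rvec"])[0];print(n,(-R.T@c["tvec"].reshape(3)).round(),c["intrinsics"][0])
pickle.dump(d,open("d0.pkl","wb"))
s=ctrl.sense();print(s)
E
```

```text
pics
top [453. 115. 887.] [359.39358412   0.         250.64422451]
side [287. 802. 513.] [360.70508833   0.         255.65285763]
{'time_s': 0.1, 'joints': array([ 1.03056778e+00,  3.13397197e-01,  1.49834257e+00, -9.41663040e-06,
        1.33101673e+00, -2.23394511e-01]), 'dq': array([ 1.20814440e-03, -1.99623585e-03, -3.65327282e-03,  4.51355863e-04,
       -3.44650181e-05,  1.16044670e-04]), 'tau': array([ 3.15979414e-03, -4.12893963e+01, -2.60142267e+01, -1.47546830e-04,
        3.02021297e-03, -2.03579293e-05]), 'eef_pos': array([163.4600176 , 498.66531603, 230.79767657]), 'ee_rot': array([-2.12580749e-04,  1.57754110e-01,  9.87478254e-01, -5.41719940e-04]), 'force': array([ 0.25784901, -0.27895188, -0.4085948 ]), 'wrist_torque': array([ 0.00417037,  0.02974427, -0.01679069]), 'grip_force': 0.0, 'grip_width': 1.0014501123977682}
```

View pics/top0.png

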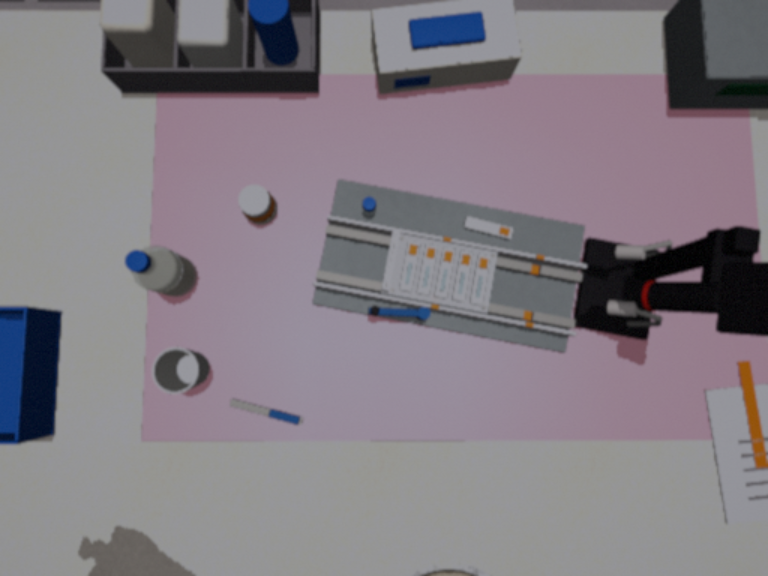

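View pics/side0.png

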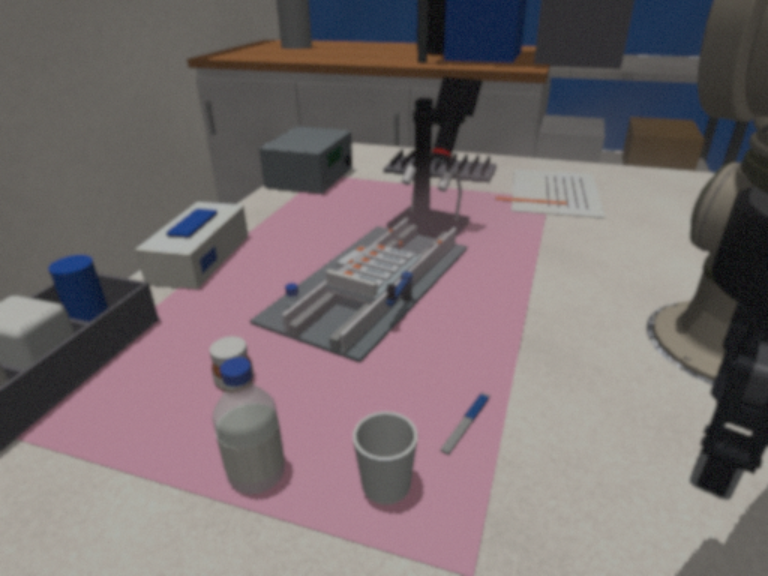

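The top view has the stage from (314,180) to (584,350), with the carrier mid-track and its trailing lip at about (392,265). The latch knob is at (375,311) and its pivot at (424,313). The side view agrees. I'll zoom in to fit the stage pose.

Run:
```python
import pickle,cv2
d=pickle.load(open("d0.pkl","rb"))
i=d["top"]["image"][110:240,200:400,::-1]
cv2.imwrite("pics/crop.png",cv2.resize(i,None,fx=4,fy=4,interpolation=cv2.INTER_CUBIC))
```

```text
(no output)
```

View pics/crop.png

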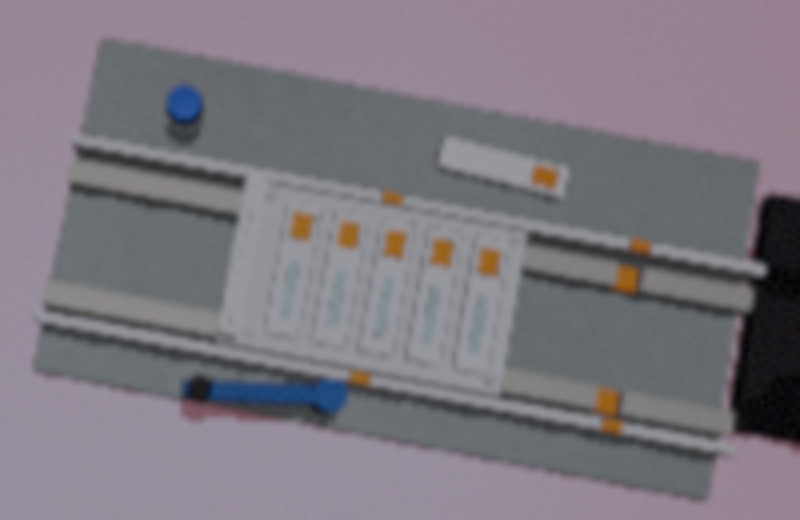

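```bash
cat > h.py <<'E'
import numpy as np,cv2,pickle
from scipy.optimize import least_squares
def bp(c,u,v,z):
    R=cv2.Rodrigues(c["rvec"])[0];t=np.ravel(c["tvec"]);r=R.T@np.linalg.inv(c["intrinsics"])@[u,v,1];o=-R.T@t
    return (o+r*(z-o[2])/r[2])
E
python3 - <<'E'
from h import *
c=pickle.load(open("d0.pkl","rb"))["top"]
P=[(78,142,-210,54.5,44),(766,268,210,54.5,44),(40,317,-210,-54.5,44),(733,448,210,-54.5,44),(641,246,135,54.5,44),(612,427,135,-54.5,44),(393,198,-15,54.5,44),(360,379,-15,-54.5,44),(628,278,135,38,30),(607,401,135,-38,30)]
W=np.array([bp(c,200+u/4,110+v/4,z)[:2] for u,v,_,_,z in P]);S=np.array([[p[2],p[3]] for p in P],float)
f=lambda q:((S@np.array([[np.cos(q[2]),np.sin(q[2])],[-np.sin(q[2]),np.cos(q[2])]])+q[:2]-W)).ravel()
r=least_squares(f,[450,100,-1.7]);q=r.x;print(q,r.fun.reshape(-1,2).round(1).tolist())
R=np.array([[np.cos(q[2]),-np.sin(q[2])],[np.sin(q[2]),np.cos(q[2])]])
for n,u,v,z in[("lip+",248,172,70),("lip-",222,335,70),("lead+",526,232,46),("lead-",497,392,46),("knob",200,388,81),("pivot",332,396,60),("vial",184,104,55)]:
    w=bp(c,200+u/4,110+v/4,z)[:2];print(n,w.round(1),(R.T@(w-q[:2])).round(1))
for n,p in dict(push=(-170,0),seatface=(-20,0),pivot=(-31,-69)).items():print(n,R@p+q[:2])
E
```

```text
[573.37739794  -6.66606189  -1.76018811] [[1.6, 3.3], [-1.1, 0.4], [0.2, 2.3], [-1.4, -3.1], [-0.2, 0.1], [0.4, -0.1], [-1.0, 0.1], [0.3, -0.4], [0.7, -0.9], [0.4, -1.7]]
lip+ [640.6  85.2] [-102.8   48.7]
lip- [545.5 100.4] [-99.9 -47.6]
lead+ [609.8 -80.8] [66.  49.7]
lead- [514.5 -61.4] [ 64.8 -47.5]
knob [514.2 113.1] [-106.5  -80.6]
pivot [511.2  36.9] [-31.1 -69.3]
vial [685.1 122.4] [-147.8   85.4]
push [605.38186737 160.29415474]
seatface [577.14262964  12.97631654]
pivot [511.4473015   36.76967403]
```

Stage fit: origin (573.4, -6.7), yaw -100.85°. The pivot lands on its nominal position, the lip spacing is right and the carrier is about 84 mm short, all consistent with the sizes given. The knob is at about -0.15 rad. Now I'll shut the gripper and travel to a point above the track behind the carrier.

```bash
python3 -m inch '-26 -10.5 0 0 0 0;-26 -10.5 0 0 0 0;-26 -10.5 0 0 0 0;-26 -10.5 0 0 0 0;-26 -10.5 0 0 0 0;-26 -10.5 0 0 0 0;-26 -10.5 0 0 0 0;-26 -10.5 0 0 0 0;-26 -10.5 0 0 0 0;-26 -10.5 0 0 0 0' 0 60; python3 -m inch '-27 -11 0 0 0 0;-27 -11 0 0 0 0;-27 -11 0 0 0 0;-27 -11 0 0 0 0;-27 -11 0 0 0 0;-27 -11 0 0 0 0;-27 -11 0 0 0 0;-27 -11 0 0 0 0;-27 -11 0 0 0 0;-27 -11 0 0 0 0'; python3 -m inch '0 0 0 0 0 1;0 0 0 0 0 1;0 0 0 0 0 1;0 0 0 0 0 1;0 0 0 0 0 1;0 0 0 0 0 1;0 0 0 0 0 1;0 0 0 0 0 1;0 0 0 0 0 1;0 0 0 0 0 1'; python3 -m inch '0 0 0 0 0 1;0 0 0 0 0 1;0 0 0 0 0 1;0 0 0 0 0 0.8;0 0 0 0 0 0;0 0 0 0 -1 0;0 0 0 0 0 0;0 0 0 0 0 0;0 0 0 0 0 0;0 0 0 0 0 0'
cat >> h.py <<'E'
q=np.array([573.38,-6.67,-1.7602])
Rs=np.array([[np.cos(q[2]),-np.sin(q[2]),0],[np.sin(q[2]),np.cos(q[2]),0],[0,0,1]])
def st(s):
    from scipy.spatial.transform import Rotation as R
    w=s["ee_rot"];T=R.from_quat([w[1],w[2],w[3],w[0]]).as_matrix()
    p=Rs.T@(s["eef_pos"]-[q[0],q[1],0])
    print("t",round(s["time_s"],2),"stage tcp",p.round(1),"F",(Rs.T@s["force"]).round(1),"tool axes in stage",(Rs.T@T).T.round(3).tolist(),s["grip_width"]);return p,Rs.T@T
E
python3 -c "
from h import *;from rig import ctrl;st(ctrl.sense())"
```

```text
time_s: 0.93
eef_pos: [378.7, 317.0, 231.1]
ee_rot: [-0.0, 0.158, 0.987, -0.0]
force: [-0.4, 0.5, 0.3]
grip_width: -0.001
grip_force: 0.0
time_s: 1.77
eef_pos: [601.0, 128.3, 230.8]
ee_rot: [-0.0, 0.158, 0.987, -0.0]
force: [0.4, 0.3, -0.0]
grip_width: 0.005
grip_force: 0.0
time_s: 2.6
eef_pos: [600.0, 129.5, 230.8]
ee_rot: [-0.0, 0.632, 0.775, -0.0]
force: [0.4, -0.5, -0.4]
grip_width: 0.001
grip_force: 0.0
time_s: 3.43
eef_pos: [600.2, 129.1, 231.2]
ee_rot: [0.033, 0.77, 0.636, -0.04]
force: [-0.3, 0.0, -0.3]
grip_width: -0.002
grip_force: 0.0
t 3.43 stage tcp [-138.4    0.8  231.2] F [ 0.  -0.3 -0.3] tool axes in stage [[-0.995, 0.001, -0.103], [0.001, 1.0, -0.0], [0.103, -0.0, -0.995]] -0.0023757454892816823
```

```bash
python3 -m inch '1.5 0 15 0 0 0;1.5 0 15 0 0 0;1.5 0 15 0 0 0;1.5 0 15 0 0 0;1.5 0 15 0 0 0;1.5 0 15 0 0 0;1.5 0 15 0 0 0;1.5 0 15 0 0 0;1.5 0 15 0 0 0;1.5 0 15 0 0 0'>/dev/null; python3 -m inch '0.8 0 7.2 0 0 0;0.8 0 7.2 0 0 0;0.8 0 7.2 0 0 0;0.8 0 7.2 0 0 0;0.8 0 7.2 0 0 0;0 0 0 0 0 0;0 0 0 0 0 0;0 0 0 0 0 0;0 0 0 0 0 0;0 0 0 0 0 0'
python3 - <<'E'
from h import *;from rig import ctrl;st(ctrl.sense())
a=ctrl.capture("top")["image"][100:250,190:400,::-1];b=ctrl.capture("side")["image"][120:250,160:330,::-1]
cv2.imwrite("pics/c1.png",np.hstack([cv2.resize(a,(400,286)),cv2.resize(b,(374,286))]))
E
```

```text
time_s: 5.1
eef_pos: [600.3, 129.0, 44.8]
ee_rot: [0.034, 0.77, 0.636, -0.04]
force: [0.2, 1.1, 0.2]
grip_width: -0.003
grip_force: 0.0
t 5.1 stage tcp [-138.3    0.9   44.8] F [-1.1 -0.1  0.2] tool axes in stage [[-0.995, 0.002, -0.104], [0.002, 1.0, 0.001], [0.104, 0.001, -0.995]] -0.0031976842854088954
```

View pics/c1.png

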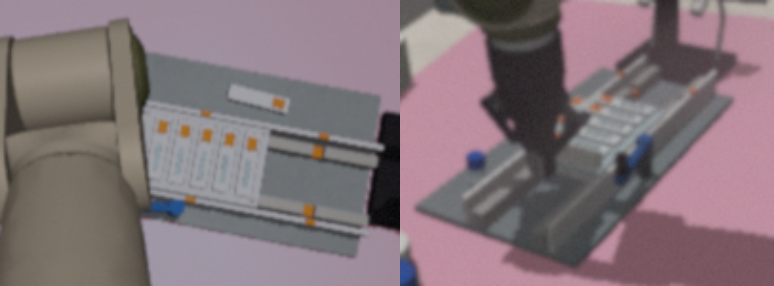

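The fingertips are between the rails behind the lip, at about (545,165) in the right-hand crop. Now I'll push.

```bash
python3 -m inch '-4 0 0.4 0 0 0;-4 0 0.4 0 0 0;-4 0 0.4 0 0 0;-4 0 0.4 0 0 0;-4 0 0.4 0 0 0;-4 0 0.4 0 0 0;-4 0 0.4 0 0 0;-4 0 0.4 0 0 0;-4 0 0.4 0 0 0;-4 0 0.4 0 0 0'>/dev/null; python3 -c "
from h import *;from rig import ctrl;st(ctrl.sense())"; python3 -m inch '-4 0 0.4 0 0 0;-4 0 0.4 0 0 0;-4 0 0.4 0 0 0;-4 0 0.4 0 0 0;-4 0 0.4 0 0 0;-4 0 0.4 0 0 0;-4 0 0.4 0 0 0;-4 0 0.4 0 0 0;-4 0 0.4 0 0 0;-4 0 0.4 0 0 0'>/dev/null;  python3 -c "
from h import *;from rig import ctrl;st(ctrl.sense())"
```

```text
t 6.03 stage tcp [-97.8   0.6  44.5] F [-2.4  0.5 -0.2] tool axes in stage [[-0.995, 0.002, -0.104], [0.002, 1.0, -0.0], [0.104, -0.0, -0.995]] -0.002159068844990202
t 6.87 stage tcp [-57.4   0.6  44.7] F [-2.3 -0.  -0.8] tool axes in stage [[-0.995, 0.002, -0.105], [0.002, 1.0, -0.0], [0.105, -0.0, -0.995]] 0.0010586921358384268
```

```bash
python3 -m inch '-2 0 0.2 0 0 0;-2 0 0.2 0 0 0;-2 0 0.2 0 0 0;-2 0 0.2 0 0 0;-2 0 0.2 0 0 0;-2 0 0.2 0 0 0;-2 0 0.2 0 0 0;-2 0 0.2 0 0 0;-2 0 0.2 0 0 0;-2 0 0.2 0 0 0'>/dev/null; python3 -c "
from h import *;from rig import ctrl;st(ctrl.sense())"; python3 -m inch '-0.5 0 0 0 0 0;-0.5 0 0 0 0 0;-0.5 0 0 0 0 0;-0.5 0 0 0 0 0;-0.5 0 0 0 0 0;-0.5 0 0 0 0 0;-0.5 0 0 0 0 0;-0.5 0 0 0 0 0;-0.5 0 0 0 0 0;0 0 0 0 0 0'>/dev/null;  python3 -c "
from h import *;from rig import ctrl;st(ctrl.sense())"
```

```text
t 7.7 stage tcp [-37.5   0.5  44.8] F [-2.5 -0.1 -2.2] tool axes in stage [[-0.995, 0.002, -0.105], [0.002, 1.0, -0.0], [0.105, -0.0, -0.995]] 0.00210052548831157
t 8.53 stage tcp [-33.1   0.5  45.3] F [-2.5  0.4 -1.5] tool axes in stage [[-0.995, 0.002, -0.105], [0.002, 1.0, -0.0], [0.105, -0.0, -0.995]] 0.0032993427053850635
```

```bash
for k in 1 ; do python3 -m inch '-0.5 0 0 0 0 0;-0.5 0 0 0 0 0;-0.5 0 0 0 0 0;-0.5 0 0 0 0 0;-0.5 0 0 0 0 0;-0.5 0 0 0 0 0;0 0 0 0 0 0;0 0 0 0 0 0;0 0 0 0 0 0;0 0 0 0 0 0'>/dev/null;done;  python3 -c "
from h import *;from rig import ctrl;st(ctrl.sense())"; python3 -m inch '-0.5 0 0 0 0 0;-0.5 0 0 0 0 0;-0.5 0 0 0 0 0;-0.5 0 0 0 0 0;0 0 0 0 0 0;0 0 0 0 0 0;0 0 0 0 0 0;0 0 0 0 0 0;0 0 0 0 0 0;0 0 0 0 0 0'>/dev/null;  python3 -c "
from h import *;from rig import ctrl;st(ctrl.sense())"
```

```text
t 9.37 stage tcp [-30.3   0.5  45.6] F [-2.7  0.2 -1.2] tool axes in stage [[-0.995, 0.002, -0.105], [0.002, 1.0, -0.0], [0.105, -0.0, -0.995]] -0.00027722329251253524
t 10.2 stage tcp [-30.    0.3  45.7] F [-13.2  -0.6  -1.4] tool axes in stage [[-0.995, 0.002, -0.102], [0.002, 1.0, 0.0], [0.102, 0.0, -0.995]] -0.0007667928198466194
```

Force jumped from 2.7 to 13 N with the tip stopped at x=-30, where seating is expected (-31). I'll back off and check that the carrier is flat.

```bash
python3 -m inch '4 0 -0.4 0 0 0;6 0 -0.6 0 0 0;8 0 -0.8 0 0 0;8 0 -0.8 0 0 0;8 0 -0.8 0 0 0;-1 0 -10 0 0 0;-2 0 -22 0 0 0;-2 0 -22 0 0 0;-2 0 -22 0 0 0;-1 0 -10 0 0 0'>/dev/null; python3 -m inch '0 -15 0 0 0 0;0 -20 0 0 0 0;0 -20 0 0 0 0;0 -20 0 0 0 0;0 -20 0 0 0 0;0 -20 0 0 0 0;0 0 0 0 1 0;0 0 0 0 0 0;0 0 0 0 0 0;0 0 0 0 0 0'>/dev/null
python3 - <<'E'
from h import *;from rig import ctrl;st(ctrl.sense())
d={n:ctrl.capture(n) for n in("top","side")};pickle.dump(d,open("d1.pkl","wb"))
a=d["top"]["image"][100:240,190:400,::-1];b=d["side"]["image"][130:240,170:330,::-1]
cv2.imwrite("pics/c2.png",np.hstack([cv2.resize(a,(400,267),interpolation=2),cv2.resize(b,(388,267),interpolation=2)]))
E
```

```text
t 11.87 stage tcp [ -63.4 -114.   132.1] F [ 0.3 -0.6  0.3] tool axes in stage [[-1.0, 0.002, -0.002], [0.002, 1.0, 0.0], [0.002, 0.0, -1.0]] -0.00014099419621184717
```

View pics/c2.png

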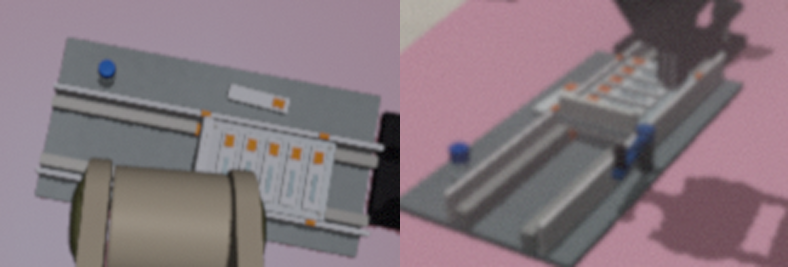

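Top crop: the lip now starts at (208,117), right beside the near notch tape at (205,113). In the side crop the lip lies square and level. Next I'll drop in behind the knob and compute the arc rows.

```bash
python3 -m inch '10 0 0 0 0 0;10 0 0 0 0 0;10 0 0 0 0 0;10 0 0 0 0 0;0 0 12 0 0 0;0 0 18 0 0 0;0 0 18 0 0 0;0 0 14 0 0 0;0 0 6 0 0 0;0 0 0 0 0 0'>/dev/null
python3 - <<'E'
from h import *;from rig import ctrl;p,_=st(ctrl.sense())
d=pickle.load(open("d1.pkl","rb"))["top"]
for z in(64,70):print(z,(Rs.T@(bp(d,190+208/1.905,100+117/1.905,z)-[q[0],q[1],0])).round(1))
print((Rs.T@(bp(d,190+335/1.905,100+142/1.905,40)-[q[0],q[1],0])).round(1))
pr=p[:2]
for th in np.linspace(-.15,1.571,13):
    dd=np.interp(th,[-.15,0,.35,.785,1.2,1.571],[21.5,21.5,22.5,24.5,20,18])
    C=np.array([-31,-69])+76*np.array([-np.cos(th),np.sin(th)])-dd*np.array([np.sin(th),np.cos(th)])
    e=C-pr;pr=C;print(round(th,2),C.round(1),"row",(-e[0]).round(1),e[1].round(1))
E
```

```text
t 12.8 stage tcp [-104.2 -115.    63. ] F [-0.4 -0.7  0.3] tool axes in stage [[-1.0, 0.001, -0.001], [0.001, 1.0, -0.002], [0.001, -0.002, -1.0]] 0.00018180808838141657
64 [-14.1  46.8  64. ]
70 [-14.7  45.4  70. ]
[150.5  50.9  40. ]
-0.15 [-102.9 -101.6] row -1.3 13.4
-0.01 [-106.9  -91. ] row 3.9 10.6
0.14 [-109.3  -80.3] row 2.4 10.7
0.28 [-110.2  -69.4] row 0.9 10.9
0.42 [-109.7  -58.6] row -0.5 10.8
0.57 [-107.7  -48. ] row -1.9 10.6
0.71 [-104.4  -37.7] row -3.4 10.3
0.85 [-98.8 -27.3] row -5.5 10.4
1.0 [-90.9 -17.2] row -8.0 10.1
1.14 [-81.4  -8.5] row -9.4 8.7
1.28 [-71.2  -1.6] row -10.2 6.9
1.43 [-60.4   3.5] row -10.8 5.2
1.57 [-49.   7.] row -11.4 3.5
```

The carrier's leading edge is at 150.5, against 150 when seated. Starting the latch arc.

```bash
python3 -m inch '-0.6 6.7 0 0 0 0;-0.6 6.7 0 0 0 0;2 5.3 0 0 0 0;2 5.3 0 0 0 0;1.2 5.3 0 0 0 0;1.2 5.3 0 0 0 0;0.4 5.4 0 0 0 0;0.4 5.4 0 0 0 0;-0.3 5.4 0 0 0 0;-0.3 5.4 0 0 0 0'>/dev/null
python3 - <<'E'
from h import *;from rig import ctrl;st(ctrl.sense())
a=ctrl.capture("side");b=a["image"][120:250,160:330,::-1]
cv2.imwrite("pics/c3.png",cv2.resize(b,None,fx=4,fy=4,interpolation=2))
E
```

```text
t 13.63 stage tcp [-108.9  -57.7   63.9] F [ 0.4 -1.1 -0.1] tool axes in stage [[-1.0, 0.002, -0.0], [0.002, 1.0, -0.0], [0.0, -0.0, -1.0]] 7.557787031685774e-05
```

View pics/c3.png

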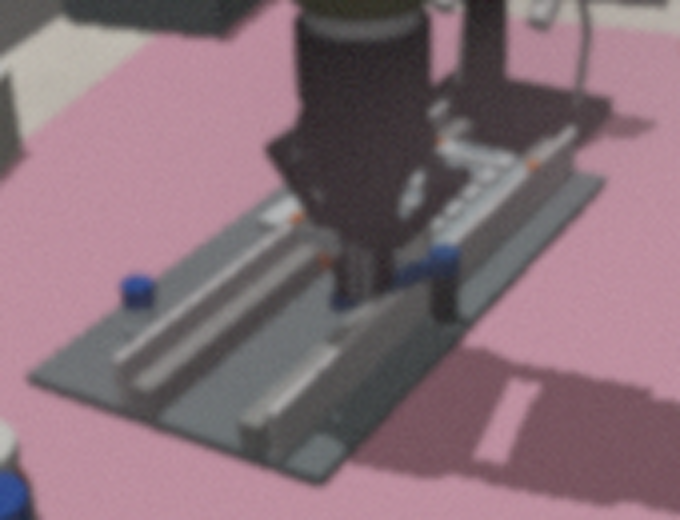

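The bar (pivot at (445,260), end at about (345,300)) has swung in over the wall with the finger behind the knob. Continuing.

```bash
python3 -m inch '-1 5.3 0 0 0 0;-1 5.3 0 0 0 0;-1.7 5.2 0 0 0 0;-1.7 5.2 0 0 0 0;-2.7 5.2 0 0 0 0;-2.7 5.2 0 0 0 0;-4 5 0 0 0 0;-4 5 0 0 0 0;-4.7 4.3 0 0 0 0;-4.7 4.3 0 0 0 0'>/dev/null
python3 -c "
from h import *;from rig import ctrl;st(ctrl.sense())"
python3 -m inch '-5.1 3.4 0 0 0 0;-5.1 3.4 0 0 0 0;-5.4 2.6 0 0 0 0;-5.4 2.6 0 0 0 0;-3 1 0 0 0 0;-2 1 0 0 0 0;-2 0.5 0 0 0 0;-1 0 0 0 0 0;0 0 0 0 0 0;0 0 0 0 0 0'>/dev/null
python3 -c "
from h import *;from rig import ctrl;st(ctrl.sense())"
```

```text
t 14.52 stage tcp [-80.1  -7.7  64. ] F [-0.2 -0.8 -0.7] tool axes in stage [[-1.0, 0.002, 0.0], [0.002, 1.0, -0.0], [-0.0, -0.0, -1.0]] 0.0010534274038533054
t 15.35 stage tcp [-51.7   6.3  64.1] F [ 0.1 -0.7 -0.2] tool axes in stage [[-1.0, 0.002, -0.0], [0.002, 1.0, 0.0], [0.0, 0.0, -1.0]] 0.0007716826636235377
```

```bash
python3 -m inch '-0.5 0 0 0 0 0;-0.5 0 0 0 0 0;-0.5 0 0 0 0 0;-0.5 0 0 0 0 0;-0.5 0 0 0 0 0;0 0 0 0 0 0;0 0 0 0 0 0;0 0 0 0 0 0;0 0 0 0 0 0;0 0 0 0 0 0'>/dev/null
python3 -c "
from h import *;from rig import ctrl;st(ctrl.sense())"
python3 -m inch '-0.5 0 0 0 0 0;-0.5 0 0 0 0 0;-0.5 0 0 0 0 0;-0.5 0 0 0 0 0;0 0 0 0 0 0;0 0 0 0 0 0;0 0 0 0 0 0;0 0 0 0 0 0;0 0 0 0 0 0;0 0 0 0 0 0'>/dev/null
python3 - <<'E'
from h import *;from rig import ctrl;st(ctrl.sense())
a=ctrl.capture("side");b=a["image"][120:250,160:330,::-1]
cv2.imwrite("pics/c4.png",cv2.resize(b,None,fx=4,fy=4,interpolation=2))
E
```

```text
t 16.18 stage tcp [-50.7   6.3  64.1] F [-8.5  0.4 -0.4] tool axes in stage [[-1.0, 0.002, 0.002], [0.002, 1.0, 0.001], [-0.002, 0.001, -1.0]] 0.002317781929466035
t 17.02 stage tcp [-50.3   6.3  64.2] F [-18.4   2.5  -1. ] tool axes in stage [[-1.0, 0.001, 0.005], [0.001, 1.0, 0.001], [-0.005, 0.001, -1.0]] 0.00014353155085436518
```

View pics/c4.png

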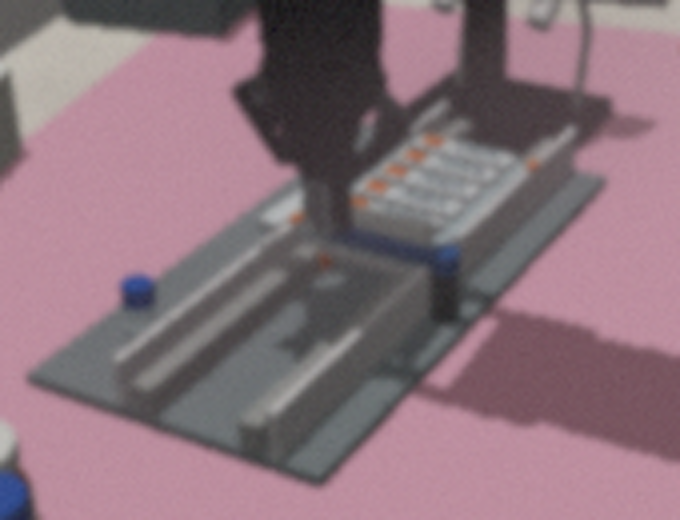

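The bar spans the track behind the lip from (345,240) to (445,260), against a hard stop of 18 N. I'll retreat and take a final look.

```bash
python3 -m inch '2 0 0 0 0 0;5 0 0 0 0 0;8 0 0 0 0 0;10 0 0 0 0 0;0 0 -10 0 0 0;0 0 -25 0 0 0;0 0 -30 0 0 0;0 0 -30 0 0 0;0 0 -30 0 0 0;0 0 -20 0 0 0'>/dev/null
python3 -m inch '30 0 0 0 0 0;30 0 0 0 0 0;30 0 0 0 0 0;30 0 0 0 0 0;30 0 0 0 0 0;30 0 0 0 0 0;20 0 0 0 0 0;0 0 0 0 0 0;0 0 0 0 0 0;0 0 0 0 0 0'
python3 - <<'E'
from h import *;from rig import ctrl;st(ctrl.sense())
d={n:ctrl.capture(n) for n in("top","side")}
a=d["top"]["image"][100:240,190:400,::-1];b=d["side"]["image"][130:240,170:330,::-1]
cv2.imwrite("pics/c5.png",np.vstack([cv2.resize(a,(450,300),interpolation=2),cv2.resize(b,(450,300),interpolation=2)]))
E
```

```text
time_s: 18.73
eef_pos: [631.1, 258.7, 209.4]
ee_rot: [0.0, 0.771, 0.636, -0.0]
force: [0.1, -0.1, -0.1]
grip_width: -0.002
grip_force: 0.0
t 18.73 stage tcp [-271.5    6.7  209.4] F [ 0.1  0.1 -0.1] tool axes in stage [[-1.0, 0.002, -0.0], [0.002, 1.0, 0.0], [0.0, 0.0, -1.0]] -0.0017495918968339099
```

View pics/c5.png

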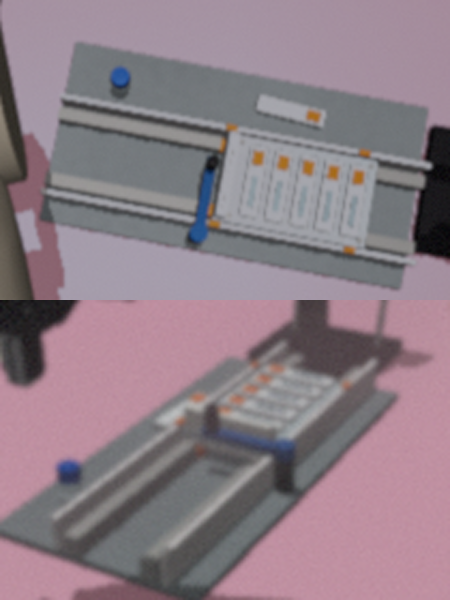

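The latch bar runs from the pivot (198,234) to the knob (211,161), square to the track. The carrier is seated, and the vial and spare cartridge have not moved.

```bash
python3 -c "
from rig import ctrl;print(ctrl.finish_job())"
```

```text
the job is handed in; nothing more can be done
None
```

I pushed the carrier into its notches (about 13 N at the stop), pushed the latch fully shut behind it against its stop, moved the arm clear and handed the job in at about 19 s.

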